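# Weigh the long piston and rod on the spring balance

## Robot

A 6-joint arm with a two-finger parallel gripper is mounted at the origin on the work surface. World frame = base frame: x ahead of the robot, y to its left, z up, the work surface at z = 0. Lengths are in m, angles in degrees, forces in N, time in s.
With the tool pointing down it reaches from about 0.25 to 0.725 m from the base axis. Payload 9.7 kg.
Tool frame: the origin (TCP) lies at the very end of the fingers, on their centre line; the grasp point (between the pads) lies grasp_offset behind it (grasp_offset is the distance from the TCP to the grasp point, in m); z points along the fingers, y is the line along which they close (so a half turn about z gives the same grasp; the last joint's range is limited). The gripper opens to 85 mm and grips with 20 to 120 N. Pads are 22 mm wide; open, the fingers measure 114 mm over their backs; the gripper's body (76 mm by 85 mm) begins 54 mm behind the grasp point. The pads swing forward as they close: fully open they stand 13 mm farther back than shut.
Start: joints at [65.489, 4.979, 10.078, 95.1, 0, 90], TCP at [0.228, 0.5, 0.231] pointing down, gripper open.
Joint ranges: [-179.16, 179.16], [-48.56, 103.87], [-65.8, 70.77], [-126.05, 130.52], [-82.76, 87.17], [-180, 180]. Speed limits (degrees/s): [127.2, 127.2, 147.25, 180, 180, 180].

## Interface

Orientations are given as [roll, pitch, yaw] about the fixed x, y, z axes, in that order (R = Rz(yaw) Ry(pitch) Rx(roll)).
In Python, from workcell import get_obs, camera, calibration, job_done, recognise, cut_out, mark_of, grasp_offset gives the robot as it stands.
- The arm moves only by the tool servo_tool, never from a script. Its argument "moves" is a list of rows, each a list of 3 entries, a list of its own where there are three numbers: the turn, a rotation vector about the tool's x, y, z in degrees, then the shift along the tool's x, y, z in m, then the opening in per cent of the stroke, from 0 (shut) to 100 (fully open). In form: [[[ax, ay, az], [x, y, z], claw], ...]. A call has 1 to 12 rows; each row shifts and turns the commanded pose from where the row before left it, along the tool's axes as they then stand; what a row does not reach is not made up. A row lasts 1/10 s, in which the tool goes at most 50 mm and 8.59 degrees, less where a joint would pass 70% of its speed; a pose out of reach is approached as far as the arm can. A call is refused whole if a number of a shift passes 0.05 or a number of a turn 8.59, either way. A call with a gripper value outside its range is refused whole. The fingers move at their own pace and stop on an object; "force" is the grip in N (left out, the last holds). Time passes only in rows, so rows that do not move let the fingers close. It gives the time, the measured TCP pose, the force, the opening and the grip force at its end, in the units of the state.
- get_obs(): the state, without advancing time (a new reading comes with each control period).
- camera(name): name is "scene" or "top" or "wrist"; returns (picture, depth): 384x512x3 uint8, red, green, blue; 384x512 float32, m along the optical axis (not along the pixel's ray), 0 where there is no reading.
- calibration(name): a dict with "camera_matrix" (3x3 intrinsics, pixels), "dist" ([k1, k2, p1, p2, k3] as OpenCV has them; the pictures are not rectified), "R" (3x3) and "t" (3): a world point X has camera coordinates R X + t. Camera axes: x right, y down, z forward; pixel columns grow to the right and rows downward; lengths in m; the calibration is good to about 2 mm. A picture is of the moment at which its call begins: read the wrist's pose just before it. calibration takes no time and is no camera call; for the wrist camera it gives the pose at the moment of the call.
- job_done(): hands the job in; it is judged then, once.
Trained networks look in the newest picture that a camera, given by its name, has taken for a name from the list of things; names that differ only in an ending like _2 or _b are one class to them, and where a whole thing is asked for, a point or a joint stands for the part that bears it (a point fixed in the world has none). Each returns a list of dicts, best first, with "score" (0 to 1); they miss things now and then, are a little off and sometimes report something else, mostly with a low value. They report only what shows in the picture. A call takes as long as a camera call. They do not tell look-alikes from the thing itself.
- recognise(name, camera): "xyz" ([x, y, z] in m, in the coordinates of the camera as it stood for that picture, good to about 4 mm: the middle of the surface that is visible of it).
- cut_out(name, camera): "mask" (384x512 bool, what is visible of it).
- mark_of(name, camera): "xyz" ([x, y, z] in m, in the coordinates of the camera as it stood for that picture, good to about 4 mm: a listed point, or the origin of a listed thing).
The state is a dict: "time": time; "q": joint angles; "qd": joint speeds; "joint_efforts": joint torques, N m; "ee_pos": TCP position; "tcp_rot": TCP orientation; "wrist_force": force on the tool from outside, world axes, zero at the start; "torque": the same for the moment, N m; "opening": finger opening in m; "grasp_force": force on a finger pad.
Only numpy, scipy, OpenCV 4.12 (cv2) and the standard library are available. Lean on these libraries where they do the work, as an engineer would, in place of code of your own. Each camera call takes 0.05 s, during which the arm holds its last target. There are 200 camera calls.

## Task

Two pistons stand crown-down on the bench with their connecting rods pointing up; hang the taller one by the big eye of its rod on the hook of the spring balance so it can be weighed. Lower it gently, never driving the sprung hook down to its bottom stop, let go, and wait until the hook has settled and the part hangs still. Leave the shorter piston and rod standing where it is.

Things in the scene. Friction and masses are not known exactly. Their poses are not given: they have to be found in the camera images.
- long_rod: Taller piston with rod, rigid, 165 mm tall, 0.28-0.42 kg, crown down. Origin: centre of underside; z up the rod. Piston 57 mm dia x 45 high. Ring eye at top: centre 135 above origin, axis along x, 18 thick, hole 44, outside 58. Grip its flat side bosses: 64 apart over all along y, 18 wide, 34 high, at the eye's height; hole stays free. Same when turned half round about z.
- short_rod: Shorter piston with rod: same look, piston, eye and axes as the taller, but 132 mm tall, its eye centre 102 mm above its origin (centre of the underside). A bystander, to be left standing.
- hook_seat (a point): Top of the hook's 8 mm round prong, mid of its 20 mm level seat; 239 mm up unloaded, moves with it. z up; -x points to the free tip, 34 mm out, its top 14 mm above the seat. Towards +x the prong rises 10 mm and meets the balance's block at 80 mm, column at 97 mm (50 wide, top 23 mm above seat). Pass the eye over the tip along +x, then lower; it hangs with its centre 22 mm below the seat.
- hook (a joint): Dip of the sprung hook in m: 0 unloaded (top stop), 0.055 at the bottom stop. Spring 180 N/m, lightly damped: under the taller part hanging free it bobs for a second or two and settles at 0.014 to 0.023, depending on the part's mass.
Not all that is in view belongs to the job. What is shaped like the long_rod but blue or red is not meant.

How it is judged:
By the outcome, as a careful person would: the job done as asked, in the order asked, and still so for the second after the job is handed in, with the robot touching nothing.
It also fails if it takes over 45 s, if anything falls off the work surface, if the arm or the gripper's body presses on something with over 40 N, if the wrist force passes 120 N, or if a joint passes its speed limit or range.

## Working session

There is one attempt and no reset: what is moved stays moved. The work goes in short steps, Python scripts to look and compute and a tool call to move; the robot and the scene stay as the last step left them, time stands still between calls to the robot, and variables do not carry over. Pictures are saved under pics/ and viewed, at most 10 in all, crops included, and the job is handed in when it is done.

Besides the shell and the picture viewer there is one more tool, called after "Call:" in YAML: its name, and indented under it one key for each argument. servo_tool: Moves the arm, as the interface text tells. Its arguments: {"type":"object","properties":{"moves":{"type":"array"},"force":{"type":"number"}},"required":["moves"]}

```bash
mkdir -p pics; cat > h.py <<'E'
import numpy as np,cv2
from workcell import *
def w(cal,p): return cal["R"].T@(np.array(p)-cal["t"])
E
python3 - <<'E'
from h import *
ims=[]
o=get_obs();print(o["ee_pos"],o["tcp_rot"],o["opening"],grasp_offset() if callable(grasp_offset) else grasp_offset)
for c in ["scene","top"]:
    im,d=camera(c);cal=calibration(c);cal={k:np.array(v) for k,v in cal.items()}
    ims.append(im);np.savez(c+".npz",im=im,d=d,**cal)
    for n in ["long_rod","hook_seat"]:
        for r in mark_of(n,c): print(c,"mark",n,round(r["score"],2),w(cal,r["xyz"]).round(4))
    for r in recognise("long_rod",c): print(c,"rec",round(r["score"],2),w(cal,r["xyz"]).round(4))
    cv2.imwrite(f"pics/{c}1.png",im[:,:,::-1])
print(get_obs()["time"])
E
```

```text
[0.2280933  0.50021715 0.23059654] [-1.79925160e+02  2.61706188e-03  1.55489611e+02] 0.08537564434780603 0.0187
scene mark long_rod 0.83 [ 0.5948 -0.0701 -0.0017]
scene mark long_rod 0.76 [ 0.4836 -0.0507  0.0018]
scene mark long_rod 0.69 [ 0.5964 -0.2084 -0.0032]
scene mark long_rod 0.59 [0.4355 0.0551 0.0017]
scene mark hook_seat 0.81 [0.5143 0.2216 0.2361]
scene mark hook_seat 0.34 [ 0.5235 -0.3152 -0.0021]
scene rec 0.93 [ 0.607  -0.2094  0.0419]
scene rec 0.92 [0.4421 0.0502 0.0753]
scene rec 0.75 [ 0.4907 -0.055   0.0706]
scene rec 0.58 [ 0.6108 -0.0756  0.0407]
top mark long_rod 0.81 [ 0.4798 -0.0493 -0.0021]
top mark long_rod 0.79 [ 5.989e-01 -7.120e-02 -3.000e-04]
top mark long_rod 0.7 [ 0.4272  0.0587 -0.001 ]
top mark long_rod 0.58 [ 0.59   -0.209  -0.0024]
top mark hook_seat 0.82 [0.5152 0.2196 0.2363]
top rec 0.91 [ 0.5863 -0.2069  0.0767]
top rec 0.81 [ 0.5944 -0.0685  0.043 ]
top rec 0.78 [0.4318 0.0585 0.0455]
top rec 0.66 [ 0.4753 -0.0478  0.1167]
0.4
```

View pics/scene1.png

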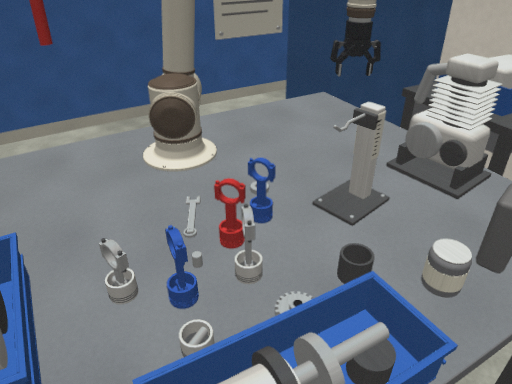

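View pics/top1.png

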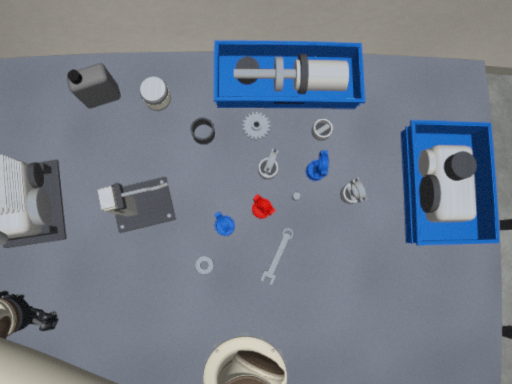

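The scene view shows two grey pistons at about (248,245) and (118,270); the blue and red ones are lookalikes. In the top view the greys are at (268,168) and (353,190), and the hook arm runs from (110,198) to (167,187). I'll measure heights, the eye axis and the hook direction from depth.

```bash
cat >> h.py <<'E'
def cloud(d,cal):
    K,D=np.array(cal["camera_matrix"]),np.array(cal["dist"])
    v,u=np.nonzero(d>0); 
    n=cv2.undistortPoints(np.stack([u,v],1).astype(np.float64)[:,None],K,D)[:,0]
    z=d[v,u]; P=np.c_[n*z[:,None],z]
    return (P-np.array(cal["t"]))@np.array(cal["R"]),u,v
def axis(Q):
    c=Q.mean(0); s,V=np.linalg.eigh(np.cov((Q-c).T)); return c,np.sqrt(s),V[:,-1]
E
python3 - <<'E'
from h import *
for c in ["scene","top"]:
    z=dict(np.load(c+".npz"));P,u,v=cloud(z["d"],z)
    for n,x,y in [("A",.597,-.071),("B",.52,-.315)]:
        Q=P[(np.hypot(P[:,0]-x,P[:,1]-y)<.06)&(P[:,2]>.008)]
        zt=np.percentile(Q[:,2],99.5)
        E=Q[Q[:,2]>zt-.06]
        cc,s,V=axis(E[:,:2])
        pis=Q[Q[:,2]<.05]
        print(c,n,len(Q),"ztop",zt.round(4),"eye",cc.round(4),s.round(4),"long dir",np.degrees(np.arctan2(V[1],V[0])).round(1),"piston",pis[:,:2].min(0).round(3),pis[:,:2].max(0).round(3))
    H=P[(np.hypot(P[:,0]-.515,P[:,1]-.22)<.13)&(P[:,2]>.225)&(P[:,2]<.31)]
    # list hook cloud
    for q in H[np.argsort(H[:,1])][::max(1,len(H)//40)]: print(q.round(3))
E
```

```text
scene A 1240 ztop 0.1631 eye [ 0.6125 -0.0752] [0.0052 0.0196] long dir 162.5 piston [ 0.572 -0.098] [ 0.629 -0.04 ]
scene B 1472 ztop 0.1308 eye [ 0.5338 -0.3121] [0.0052 0.0213] long dir -157.2 piston [ 0.499 -0.341] [ 0.557 -0.284]
[0.526 0.184 0.246]
[0.523 0.194 0.248]
[0.521 0.209 0.234]
[0.512 0.225 0.238]
[0.511 0.234 0.245]
[0.513 0.246 0.245]
[0.509 0.262 0.246]
[0.504 0.278 0.248]
[0.475 0.289 0.246]
[0.47  0.291 0.239]
[0.485 0.292 0.229]
[0.486 0.294 0.249]
[0.491 0.295 0.251]
[0.487 0.296 0.249]
[0.503 0.297 0.229]
[0.504 0.298 0.24 ]
[0.509 0.299 0.226]
[0.512 0.3   0.24 ]
[0.513 0.301 0.247]
[0.508 0.301 0.253]
[0.523 0.302 0.24 ]
[0.525 0.303 0.229]
[0.494 0.304 0.252]
[0.526 0.307 0.231]
[0.527 0.309 0.233]
[0.49  0.311 0.257]
[0.486 0.313 0.253]
[0.495 0.314 0.253]
[0.493 0.315 0.255]
[0.483 0.317 0.261]
[0.504 0.319 0.261]
[0.521 0.321 0.236]
[0.469 0.323 0.261]
[0.514 0.326 0.255]
[0.514 0.329 0.259]
[0.513 0.332 0.251]
[0.471 0.334 0.262]
[0.512 0.337 0.26 ]
[0.465 0.34  0.262]
[0.51  0.343 0.255]
[0.512 0.348 0.227]
top A 412 ztop 0.1672 eye [ 0.5952 -0.0678] [
[... 303 characters left out ...]

[0.503 0.277 0.25 ]
[0.473 0.289 0.238]
[0.496 0.291 0.251]
[0.47  0.292 0.251]
[0.467 0.294 0.253]
[0.501 0.296 0.248]
[0.486 0.298 0.252]
[0.518 0.299 0.229]
[0.515 0.3   0.254]
[0.484 0.302 0.253]
[0.515 0.303 0.251]
[0.496 0.306 0.25 ]
[0.515 0.308 0.254]
[0.511 0.309 0.248]
[0.482 0.31  0.249]
[0.487 0.312 0.245]
[0.52  0.313 0.253]
[0.469 0.314 0.26 ]
[0.495 0.316 0.257]
[0.476 0.317 0.258]
[0.493 0.319 0.261]
[0.516 0.321 0.242]
[0.464 0.322 0.239]
[0.463 0.324 0.251]
[0.473 0.326 0.262]
[0.504 0.327 0.262]
[0.467 0.329 0.259]
[0.462 0.331 0.235]
[0.461 0.333 0.237]
[0.5   0.335 0.26 ]
[0.488 0.336 0.262]
[0.49  0.338 0.263]
[0.478 0.341 0.261]
[0.478 0.343 0.261]
[0.504 0.349 0.261]
```

Call:
servo_tool:
  moves:
    - [[0,0,8.55],[0,0,-0.009],100]
    - [[0,0,8.55],[0,0,-0.009],100]
    - [[0,0,8.55],[0,0,-0.009],100]
    - [[0,0,8.55],[0,0,-0.009],100]
    - [[0,0,8.55],[0,0,-0.009],100]
    - [[0,0,8.55],[0,0,-0.009],100]
    - [[0,0,8.55],[0,0,-0.009],100]
    - [[0,0,8.55],[0,0,-0.009],100]
    - [[0,0,8.55],[0,0,-0.009],100]
    - [[0,0,8.55],[0,0,-0.009],100]

```text
time: 1.4
ee_pos: [0.2282, 0.5004, 0.3217]
tcp_rot: [-180.0, -0.0, 69.6]
wrist_force: [-0.1, -0.3, -0.8]
opening: 0.0856
grasp_force: 0.0
```

Call:
servo_tool:
  moves:
    - [[0,0,0],[-0.0257,0.0339,0],100]
    - [[0,0,0],[-0.0257,0.0339,0],100]
    - [[0,0,0],[-0.0257,0.0339,0],100]
    - [[0,0,0],[-0.0257,0.0339,0],100]
    - [[0,0,0],[-0.0257,0.0339,0],100]
    - [[0,0,0],[-0.0257,0.0339,0],100]
    - [[0,0,0],[-0.0257,0.0339,0],100]
    - [[0,0,0],[-0.0257,0.0339,0],100]
    - [[0,0,0],[-0.0257,0.0339,0],100]
    - [[0,0,0],[-0.0257,0.0339,0],100]
    - [[0,0,0],[-0.0257,0.0339,0],100]
    - [[0,0,0],[-0.0257,0.0339,0],100]

```text
time: 2.6
ee_pos: [0.5055, 0.0697, 0.3215]
tcp_rot: [180.0, -0.0, 70.0]
wrist_force: [0.7, 1.5, 0.4]
opening: 0.0855
grasp_force: 0.0
```

Call:
servo_tool:
  moves:
    - [[0,0,0],[-0.0257,0.0339,0],100]
    - [[0,0,0],[-0.0257,0.0339,0],100]
    - [[0,0,0],[-0.0257,0.0339,0.0],100]
    - [[0,0,0],[-0.0257,0.0339,0.0],100]
    - [[0,0,0],[0,0,0],100]
    - [[0,0,0],[0,0,0],100]

```text
time: 3.2
ee_pos: [0.5973, -0.0723, 0.3204]
tcp_rot: [-179.9, 0.0, 69.9]
wrist_force: [-0.9, -0.6, 0.1]
opening: 0.0852
grasp_force: 0.0
```

```bash
python3 - <<'E'
from h import *
o=get_obs();print(o["time"],o["ee_pos"],o["tcp_rot"],o["q"])
cal=calibration("wrist");im,d=camera("wrist");cv2.imwrite("pics/w1.png",im[:,:,::-1])
np.savez("w.npz",im=im,d=d,**{k:np.array(v) for k,v in cal.items()})
for r in mark_of("long_rod","wrist"): print(r["score"],w(cal,r["xyz"]))
P,u,v=cloud(d,cal)
Q=P[(np.hypot(P[:,0]-.597,P[:,1]+.071)<.05)&(P[:,2]>.008)&(P[:,2]<.19)]
print(len(Q),np.percentile(Q[:,2],99.5))
E=Q[Q[:,2]>.125];c,s,V=axis(E[:,:2]);print(c,s,np.degrees(np.arctan2(V[1],V[0])))
print("minAreaRect",cv2.minAreaRect((E[:,:2]*1000).astype(np.float32)))
E
```

```text
3.2 [ 0.59733158 -0.07231423  0.32044968] [-1.79915385e+02  7.25488890e-03  6.98895592e+01] [-6.90856510e+00  1.61344922e+01  3.31334371e+01  1.07082980e+02
  1.22613609e-02  1.03201872e+02]
0.94 [ 0.48745095 -0.05213019  0.001486  ]
0.66 [ 0.59747517 -0.07120422  0.00074957]
0.63 [ 0.59717282 -0.20771552 -0.002015  ]
1748 0.16452199444586482
[ 0.60153627 -0.06794251] [0.00547076 0.01861952] 159.1040736812247
minAreaRect ((601.5172119140625, -69.20279693603516), (18.135330200195312, 62.979469299316406), 68.909912109375)
```

View pics/w1.png

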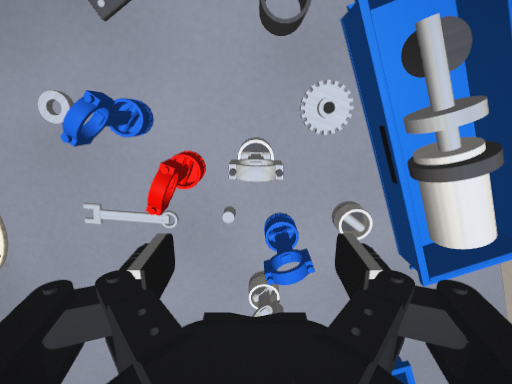

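The wrist view shows the grey tall rod at (256,165), with its bosses along image x and aligned to the fingers. The fit puts its centre at (0.6005,-0.0695) with the bosses at 159°. Descending to grip.

Call:
servo_tool:
  moves:
    - [[0,0,0.9],[0.003,0.002,0.03],100]
    - [[0,0,0],[0,0,0.04],100]
    - [[0,0,0],[0,0,0.04],100]
    - [[0,0,0],[0,0,0.035],100]
    - [[0,0,0],[0,0,0.03],100]
    - [[0,0,0],[0,0,0.02],100]
    - [[0,0,0],[0,0,0.012],100]
    - [[0,0,0],[0,0,0],100]
    - [[0,0,0],[0,0,0],100]
  force: 40

```text
time: 4.2
ee_pos: [0.6003, -0.0689, 0.1157]
tcp_rot: [179.9, -0.0, 69.1]
wrist_force: [-0.0, -0.9, 0.8]
opening: 0.0851
grasp_force: 0.0
```

Call:
servo_tool:
  moves:
    - [[0,0,0],[0,0,0],60]
    - [[0,0,0],[0,0,0],60]
    - [[0,0,0],[0,0,0],60]
    - [[0,0,0],[0,0,0],60]
    - [[0,0,0],[0,0,0],50]
    - [[0,0,0],[0,0,0],50]
  force: 50

```text
time: 4.8
ee_pos: [0.6005, -0.0694, 0.116]
tcp_rot: [179.9, -0.0, 69.1]
wrist_force: [-1.7, 1.2, 7.6]
opening: 0.0632
grasp_force: 56.0
```

Gripped. Lifting straight up, then turning.

Call:
servo_tool:
  moves:
    - [[0,0,0],[0,0,-0.01],50]
    - [[0,0,0],[0,0,-0.018],50]
    - [[0,0,0],[0,0,-0.02],50]
    - [[0,0,0],[0,0,-0.02],50]
    - [[0,0,0],[0,0,-0.02],50]
    - [[0,0,0],[0,0,-0.02],50]
    - [[0,0,-5.5],[0,0,0],50]
    - [[0,0,-5.5],[0,0,0],50]
    - [[0,0,-5.5],[0,0,0],50]
    - [[0,0,-5.5],[0,0,0],50]
    - [[0,0,-5.5],[0,0,0],50]
    - [[0,0,-5.5],[0,0,0],50]

```text
time: 6.0
ee_pos: [0.6, -0.0695, 0.2227]
tcp_rot: [-180.0, 0.0, 102.3]
wrist_force: [-0.2, 0.2, -2.5]
opening: 0.0633
grasp_force: 56.1
```

```bash
python3 - <<'E'
from h import *
for c in ["scene","top"]:
    z=dict(np.load(c+".npz"));P,u,v=cloud(z["d"],z)
    H=P[(abs(P[:,0]-.515)<.025)&(P[:,1]>.18)&(P[:,1]<.275)&(P[:,2]>.22)&(P[:,2]<.262)]
    cc,s,V=axis(H[:,:2]);a=np.degrees(np.arctan2(V[1],V[0]));print(c,len(H),cc,s,a,"x at y=.22",cc[0]+(.2206-cc[1])*V[0]/V[1],"ymin",H[:,1].min())
    C=P[(np.hypot(P[:,0]-.49,P[:,1]-.33)<.06)&(P[:,2]>.22)]
    print(cv2.minAreaRect((C[:,:2]*1000).astype(np.float32)))
E
```

```text
scene 117 [0.51566513 0.22702683] [0.00185751 0.02697949] 103.16420681210137 x at y=.22 0.5171682899785778 ymin 0.18430593499985812
((493.73638916015625, 309.74188232421875), (63.12971496582031, 75.90801239013672), 20.372203826904297)
top 107 [0.51171704 0.23449914] [0.00193146 0.02637676] 102.55873770527631 x at y=.22 0.5148133544485864 ymin 0.18606208381896266
((493.61529541015625, 309.39068603515625), (61.819602966308594, 77.65467834472656), 11.231969833374023)
```

Call:
servo_tool:
  moves:
    - [[0,0,-0.4],[0.015,-0.002,0],50]
    - [[0,0,0],[0.025,-0.002,0],50]
    - [[0,0,0],[0.03,-0.003,0],50]
    - [[0,0,0],[0.03,-0.003,0],50]
    - [[0,0,0],[0.03,-0.003,0],50]
    - [[0,0,0],[0.03,-0.003,0],50]
    - [[0,0,0],[0.025,-0.002,0],50]
    - [[0,0,0],[0.02,-0.002,0],50]
    - [[0,0,0],[0.015,0,0],50]
    - [[0,0,0],[0,0,0],50]
    - [[0,0,0],[0,0,0],50]

```text
time: 7.1
ee_pos: [0.533, 0.1413, 0.2224]
tcp_rot: [-180.0, 0.0, 102.5]
wrist_force: [-0.2, 0.4, -2.6]
opening: 0.0635
grasp_force: 56.2
```

```bash
python3 - <<'E'
from h import *
o=get_obs();print(o["time"],o["ee_pos"],o["tcp_rot"],o["wrist_force"])
for c in ["scene","top","wrist"]:
    cal=calibration(c);im,d=camera(c)
    if c!="top": cv2.imwrite(f"pics/{c}2.png",cv2.resize(im[20:260,220:460] if c=="scene" else im,None,fx=2 if c=="scene" else 1,fy=2 if c=="scene" else 1)[:,:,::-1])
    for r in mark_of("hook_seat",c)[:1]: print(c,r["score"],w(cal,r["xyz"]))
    P,u,v=cloud(d,cal)
    H=P[(abs(P[:,0]-.515)<.025)&(P[:,1]>.175)&(P[:,1]<.275)&(P[:,2]>.22)&(P[:,2]<.262)]
    if len(H)>20:
        cc,s,V=axis(H[:,:2]);print(c,len(H),"x@.22",cc[0]+(.2206-cc[1])*V[0]/V[1],"ymin",np.percentile(H[:,1],2),V)
E
```

```text
7.1 [0.53296576 0.14125108 0.22238049] [-1.79999043e+02  1.59397413e-02  1.02492570e+02] [-0.23356189  0.35637528 -2.5982817 ]
scene 0.89 [0.51781664 0.21957918 0.24005187]
scene 33 x@.22 0.5199490180168388 ymin 0.24190003856070946 [-0.28352432  0.95896505]
wrist 0.79 [0.51379342 0.21253319 0.24306929]
wrist 3130 x@.22 0.5166397528902074 ymin 0.1868557532748693 [-0.23317744  0.9724342 ]
```

View pics/scene2.png

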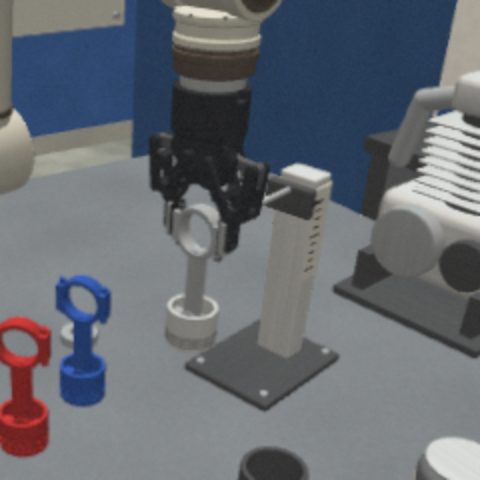

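View pics/wrist2.png

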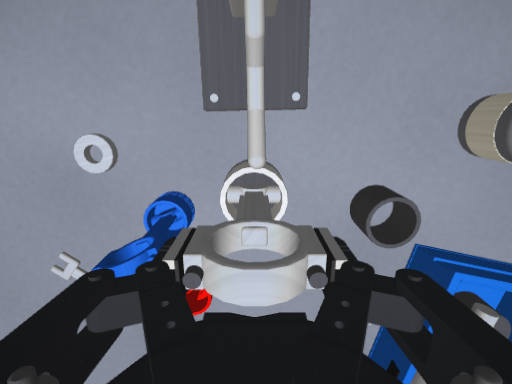

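The wrist view shows the prong at column 256, centred on the eye at (257,245), with the tip at (257,163). I'll slide 80 mm along tool x.

Call:
servo_tool:
  moves:
    - [[0,0,0],[0.008,0,-0.001],50]
    - [[0,0,0],[0.012,0,0],50]
    - [[0,0,0],[0.012,0,0],50]
    - [[0,0,0],[0.012,0,0],50]
    - [[0,0,0],[0.012,0,0],50]
    - [[0,0,0],[0.012,0,0],50]
    - [[0,0,0],[0.008,0,0],50]
    - [[0,0,0],[0.004,0,0],50]
    - [[0,0,0],[0,0,0],50]
    - [[0,0,0],[0,0,0],50]

```text
time: 8.4
ee_pos: [0.5157, 0.219, 0.2233]
tcp_rot: [-180.0, 0.0, 102.5]
wrist_force: [0.6, 0.5, -2.8]
opening: 0.0636
grasp_force: 56.2
```

```bash
python3 - <<'E'
from h import *
a=camera("scene")[0][20:220,290:450];b=camera("wrist")[0]
a=cv2.resize(a,None,fx=2.4,fy=2.4)[:480,:384]
b=cv2.resize(b,(400,300));c=np.zeros((480,784,3),np.uint8);c[:a.shape[0],:384]=a;c[:300,384:]=b
cv2.imwrite("pics/c3.png",c[:,:,::-1])
E
```

```text
(no output)
```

View pics/c3.png

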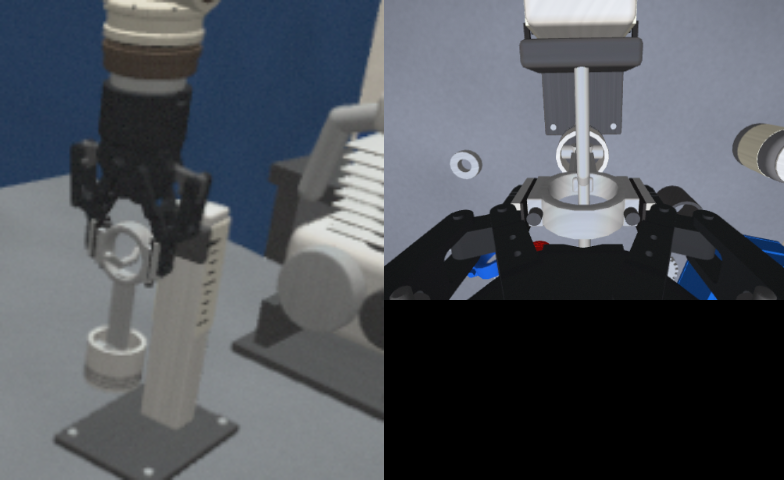

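The prong passes through the eye (composite: prong at x≈583, inside the ring). Lowering slowly while watching the force.

Call:
servo_tool:
  moves:
    - [[0,0,0],[0,0,0.004],50]
    - [[0,0,0],[0,0,0.005],50]
    - [[0,0,0],[0,0,0.005],50]
    - [[0,0,0],[0,0,0.005],50]
    - [[0,0,0],[0,0,0.004],50]
    - [[0,0,0],[0,0,0.003],50]
    - [[0,0,0],[0,0,0.003],50]
    - [[0,0,0],[0,0,0.003],50]
    - [[0,0,0],[0,0,0.003],50]
    - [[0,0,0],[0,0,0],50]
    - [[0,0,0],[0,0,0],50]

```text
time: 9.6
ee_pos: [0.5158, 0.2192, 0.1885]
tcp_rot: [180.0, 0.0, 102.5]
wrist_force: [-0.1, -1.3, -0.8]
opening: 0.0637
grasp_force: 56.4
```

Call:
servo_tool:
  moves:
    - [[0,0,0],[0,0,0.002],50]
    - [[0,0,0],[0,0,0.002],50]
    - [[0,0,0],[0,0,0.001],50]
    - [[0,0,0],[0,0,0],50]
    - [[0,0,0],[0,0,0],50]

```text
time: 10.1
ee_pos: [0.5158, 0.2192, 0.1834]
tcp_rot: [180.0, -0.0, 102.5]
wrist_force: [0.5, -0.6, 0.2]
opening: 0.0631
grasp_force: 56.4
```

```bash
python3 - <<'E'
from h import *
f=[]
for i in range(4):
    f.append(get_obs()["wrist_force"]); camera("wrist")
print(np.round(f,2),np.mean(f,0))
E
```

```text
[[ 0.53 -0.56  0.18]
 [ 0.18 -1.76 -0.58]
 [ 0.25 -1.21  0.38]
 [ 0.31 -0.66  0.53]] [ 0.3169426  -1.04595167  0.12498344]
```

Call:
servo_tool:
  moves:
    - [[0,0,0],[0,0,0],80]
    - [[0,0,0],[0,0,0],100]
    - [[0,0,0],[0,0,0],100]
    - [[0,0,0],[0,0,0],100]
    - [[0,0,0],[0,0,0],100]
    - [[0,0,0],[0,0,0],100]
    - [[0,0,0],[0,0,0],100]
    - [[0,0,0],[0,0,0],100]
    - [[0,0,0],[0,0,0],100]
    - [[0,0,0],[0,0,0],100]

```text
time: 11.3
ee_pos: [0.5157, 0.2192, 0.1833]
tcp_rot: [180.0, -0.0, 102.5]
wrist_force: [-0.3, 0.0, -0.1]
opening: 0.0855
grasp_force: 0.0
```

```bash
python3 - <<'E'
from h import *
print(get_obs()["wrist_force"])
a=camera("scene")[0][20:220,290:450];b=camera("wrist")[0]
a=cv2.resize(a,None,fx=2.4,fy=2.4)[:480,:384]
b=cv2.resize(b,(400,300));c=np.zeros((480,784,3),np.uint8);c[:a.shape[0],:384]=a;c[:300,384:]=b
cv2.imwrite("pics/c4.png",c[:,:,::-1])
E
```

```text
[-0.26645557  0.01310432 -0.06483571]
```

View pics/c4.png

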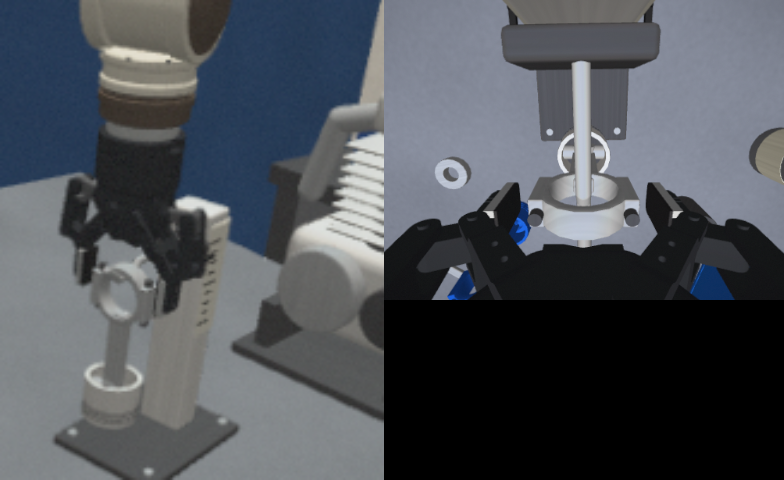

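The part hangs freely on the hook with clear gaps to both fingers. I'll retreat straight up and let it settle.

Call:
servo_tool:
  moves:
    - [[0,0,0],[0,0,-0.008],100]
    - [[0,0,0],[0,0,-0.012],100]
    - [[0,0,0],[0,0,-0.015],100]
    - [[0,0,0],[0,0,-0.02],100]
    - [[0,0,0],[0,0,-0.02],100]
    - [[0,0,0],[0,0,-0.02],100]
    - [[0,0,0],[0,0,-0.02],100]
    - [[0,0,0],[0,0,-0.015],100]
    - [[0,0,0],[0,0,0],100]
    - [[0,0,0],[0,0,0],100]
    - [[0,0,0],[0,0,0],100]
    - [[0,0,0],[0,0,0],100]

```text
time: 12.6
ee_pos: [0.5155, 0.2191, 0.3125]
tcp_rot: [-179.9, 0.0, 102.5]
wrist_force: [-0.2, 0.3, -0.2]
opening: 0.0856
grasp_force: 0.0
```

Call:
servo_tool:
  moves:
    - [[0,0,0],[0,0,0],100]
    - [[0,0,0],[0,0,0],100]
    - [[0,0,0],[0,0,0],100]
    - [[0,0,0],[0,0,0],100]
    - [[0,0,0],[0,0,0],100]
    - [[0,0,0],[0,0,0],100]
    - [[0,0,0],[0,0,0],100]
    - [[0,0,0],[0,0,0],100]
    - [[0,0,0],[0,0,0],100]
    - [[0,0,0],[0,0,0],100]
    - [[0,0,0],[0,0,0],100]
    - [[0,0,0],[0,0,0],100]

```text
time: 13.8
ee_pos: [0.5157, 0.2192, 0.3133]
tcp_rot: [180.0, 0.0, 102.5]
wrist_force: [-0.6, 0.7, -0.2]
opening: 0.0857
grasp_force: 0.0
```

Call:
servo_tool:
  moves:
    - [[0,0,0],[0,0,0],100]
    - [[0,0,0],[0,0,0],100]
    - [[0,0,0],[0,0,0],100]
    - [[0,0,0],[0,0,0],100]
    - [[0,0,0],[0,0,0],100]
    - [[0,0,0],[0,0,0],100]
    - [[0,0,0],[0,0,0],100]
    - [[0,0,0],[0,0,0],100]
    - [[0,0,0],[0,0,0],100]
    - [[0,0,0],[0,0,0],100]
    - [[0,0,0],[0,0,0],100]
    - [[0,0,0],[0,0,0],100]

```text
time: 15.0
ee_pos: [0.5157, 0.2192, 0.3133]
tcp_rot: [-180.0, 0.0, 102.5]
wrist_force: [-0.4, -0.2, -0.0]
opening: 0.0854
grasp_force: 0.0
```

```bash
python3 - <<'E'
from h import *
cal=calibration("scene")
P0=None
for i in range(7):
    im,d=camera("scene")
    g=im[20:220,290:450].astype(int)
    P,u,v=cloud(d,cal)
    Q=P[(np.hypot(P[:,0]-.516,P[:,1]-.219)<.035)&(P[:,2]>.04)&(P[:,2]<.25)]
    print(get_obs()["time"],len(Q),Q.mean(0).round(4), 0 if P0 is None else np.abs(g-P0).mean().round(2));P0=g
cv2.imwrite("pics/s5.png",cv2.resize(im[20:220,290:450],None,fx=2.4,fy=2.4)[:,:,::-1])
E
```

```text
15.05 1253 [0.523  0.212  0.1479] 0
15.1 1249 [0.523  0.2119 0.1477] 1.75
15.15 1244 [0.5231 0.2119 0.1478] 1.75
15.2 1251 [0.523  0.2119 0.1475] 1.74
15.25 1253 [0.5231 0.2118 0.1477] 1.74
15.3 1254 [0.523  0.212  0.1477] 1.75
15.35 1253 [0.523  0.212  0.1479] 1.74
```

View pics/s5.png

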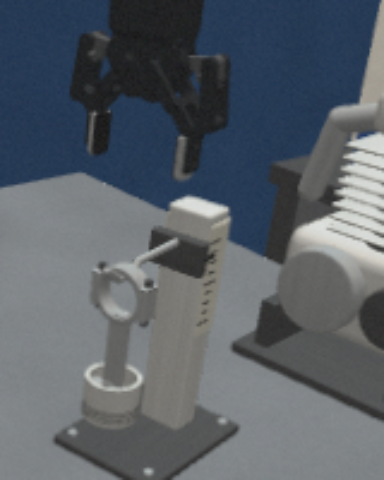

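The part hangs still on the hook and the gripper is clear. I'll wait briefly, then hand in.

Call:
servo_tool:
  moves:
    - [[0,0,0],[0,0,0],100]
    - [[0,0,0],[0,0,0],100]
    - [[0,0,0],[0,0,0],100]
    - [[0,0,0],[0,0,0],100]
    - [[0,0,0],[0,0,0],100]
    - [[0,0,0],[0,0,0],100]
    - [[0,0,0],[0,0,0],100]
    - [[0,0,0],[0,0,0],100]
    - [[0,0,0],[0,0,0],100]
    - [[0,0,0],[0,0,0],100]
    - [[0,0,0],[0,0,0],100]
    - [[0,0,0],[0,0,0],100]

```text
time: 16.55
ee_pos: [0.5157, 0.2192, 0.3133]
tcp_rot: [-180.0, 0.0, 102.5]
wrist_force: [-0.2, -0.1, 1.1]
opening: 0.0853
grasp_force: 0.0
```

```bash
python3 -c "
from workcell import job_done
print(job_done())"
```

```text
the job is handed in; nothing more can be done
None
```

The taller grey piston hangs still by its rod's big eye on the spring-balance hook, with the gripper clear and the shorter one not touched; I handed the job in at about 16.6 s, and no verdict was returned.

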